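Shut the sliding-lid box and lock its catch

ROBOT

A 6-joint arm with a two-finger parallel gripper is mounted at the origin on the work surface. World frame = base frame: x ahead of the robot, y to its left, z up, the work surface at z = 0. Lengths are in mm, angles in rad, forces in N, time in s.
With the tool pointing down it reaches from about 400 to 925 mm from the base axis. Payload 12.5 kg.
Tool frame: the origin (TCP) lies at the very end of the fingers, on their centre line; the grasp point (between the pads) lies behind it (env.grip_depth is the z of the grasp point in the tool frame, in mm); z points along the fingers, y is the line along which they close (so a half turn about z gives the same grasp; the last joint's range is limited). The gripper opens to 95 mm and grips with 3 to 60 N. Pads are 20 mm wide; open, the fingers measure 119 mm over their backs; the gripper's body (75 mm by 180 mm) begins 59 mm behind the grasp point.
Start: joints at [-0.106, 0.491, 1.559, -0, 1.092, -0.106], TCP at [625.02, 0.021, 188.161] pointing down, gripper open.
Joint ranges: [-3.1, 3.1], [-0.84, 2.19], [0.05, 2.79], [-1.13, 4.28], [0.06, 2.93], [-2.69, 2.69]. Speed limits (rad/s): [2.22, 2.22, 2.79, 3.14, 3.14, 3.14].

INTERFACE

Orientations are given as [roll, pitch, yaw] about the fixed x, y, z axes, in that order (R = Rz(yaw) Ry(pitch) Rx(roll)).
In Python, from cell import env, optics gives the robot as it stands.
- The arm moves only by the tool step_arm, never from a script. Its argument "moves" is a list of rows, each an object of numbers: "tx", "ty", "tz": the shift along the tool's x, y, z in mm; "roll": the turn about the tool's z in rad. In form: [{"tx": .., "ty": .., "tz": .., "roll": ..}, ...]. A call has 1 to 12 rows; each row is the pose to reach, as a shift and turn from the pose commanded when the call began, along the tool's axes at that moment; what a row does not reach only later rows make up. A row lasts 1/12 s, in which the tool goes at most 41.7 mm and 7.16 degrees, less where a joint would pass 70% of its speed; a pose out of reach is approached as far as the arm can. A call with a gripper value outside its range is refused whole. "grip" is the finger opening in mm, from 0 to 95.1, set as the call begins (left out, the last holds). The fingers move at their own pace and stop on an object; the grip force is fixed at half the most. Time passes only in rows, so rows that repeat a pose let the fingers close. It gives the time, the measured TCP pose, the force, the opening and the grip force at its end, in the units of the state.
- env.state(): the state, without advancing time (a new reading comes with each control period).
- optics.read_camera(name): name is "scene" or "side" or "wrist"; returns a dict with "pixels" (480x640x3 uint8, blue, green, red), "mtx" (3x3 intrinsics, pixels), "view" (4x4, takes a point from world to camera coordinates). Camera axes: x right, y down, z forward; pixel columns grow to the right and rows downward; lengths in mm; the calibration is good to about 2 mm. A picture is of the moment at which its call begins. There is no depth.
- env.job_done(): hands the job in; it is judged then, once.
The state is a dict: "t": time; "joints": joint angles; "qvel": joint speeds; "tau": joint torques, N m; "eef_pos": TCP position; "tcp_rot": TCP orientation; "ft_force": force on the tool from outside, world axes, zero at the start; "moment": the same for the moment, N m; "opening": opening from 0.0 (shut) to 1.0 (fully open); "grip_force": force on a finger pad.
Only numpy, scipy, OpenCV 4.12 (cv2) and the standard library are available. Lean on these libraries where they do the work, as an engineer would, in place of code of your own. Each camera call takes 0.05 s, during which the arm holds its last target. There are 200 camera calls.

TASK

Close up the wooden box: take out the offcut standing in it and put it in the grey scrap tray, slide the wide lid (the one that fits), bar end last, under the box's lips and cover until it is fully home, and turn the catch past its click so that it locks behind the lid. Leave the narrow lid and everything else on the table where they are.

Things in the scene. Friction and masses are not known exactly. Their poses are not given: they have to be found in the camera images.
- box: Wooden box for a sliding lid, fixed on a plywood board. Origin on the table under the centre of the closed lid; z up; +x is the way the lid slides in. The lid's edges run on side ledges, tops at z 55 mm, in grooves 94 mm wide (y +-47) and 11 mm high (z 55 to 66). Open well between the ledges: y +-40, x -70 to +76, floor at z 14 mm.
- box_home (a point): Middle of the ledge tops (box x 0, y 0, z 55 mm): where the lid's origin is when fully home. The lid's nose then touches the end wall, the stop, at box x +76.5 mm.
- box_cover (a point): Middle of the front edge of the box's cover (box x +30, y 0, z 72 mm). The grooves are roofed by 6 mm thick lips (z 66 to 72, reaching in to y +-38 mm) from box x -45 to the end wall, and by this cover right across from x +30 to the end wall.
- box_mouth (a point): Middle of the mouth (box x -76, y 0, z 55 mm) where the lid goes in, above a low front wall level with the ledges. From x -66 to -45 mm the lips flare upwards (top about z 77) and the groove sides outwards as a lead-in; from x -76 to -66 the ledges are open above.
- catch (a joint): Dark wooden turn catch on a post beside the mouth (upright axis at box x -86, y +78 mm). rad: 0 open (blade points along box -x, 0.07 towards -y, clear of the lid's path), grows anticlockwise from above to its stop at 1.5, locked (blade along box -y, across the mouth behind the closed lid). Springs back if let go before its detent near 1.1; past it, it snaps to 1.5.
- catch_grip (a point): On the catch's axis, 97 mm above the table, at the height to grip its upright wing: wing 46 mm long along the blade (centred on the axis), 14 mm thick, z 73 to 112 mm above the table.
- catch_tip (a point): Point on the catch's blade 50 mm out from the axis (blade 16 mm wide, ends 55 mm from the axis, z 54 to 64 mm): shows which way the wing and blade point.
- lid: The wide plywood lid, 150 x 90 x 8 mm (x, y, z), origin at the centre of its underside, lying bar up. +x is its nose, which goes in first. An upright wooden bar across it near its tail, centred at x -35 mm: 20 mm (x) by 50 mm (y), from z 8 to 42 mm.
- lid_bar (a point): In the lid's bar, at lid x -35, y 0, z 30 mm: the point to grip, closing along the lid's x.
- narrow_lid: A narrower lid that does not fit, 150 x 70 x 8 mm, otherwise the same; origin at the centre of its underside. Leave alone.
- offcut: Left-over block of wood standing upright in the box's well, 30 x 45 x 100 mm (x, y, z), origin at the centre of its underside. It rises 42 mm above the lips and is in the lid's way.
- offcut_mid (a point): Centre of the offcut, 50 mm above its underside.
- tray: Grey scrap tray, 170 x 140 x 40 mm (x, y, z), walls and floor 5 mm, open on top, heavy; origin at the centre of its underside.
- glue: white glue bottle, 54 mm across, 140 mm tall, upright; origin at the centre of its underside. A bystander to leave alone.
- paint_a: paint bottle, 44 mm across, 130 mm tall, upright; origin at the centre of its underside. A bystander to leave alone.
- paint_b: second paint bottle, 44 mm across, 130 mm tall, upright; origin at the centre of its underside. A bystander to leave alone.
- tin: metal tin, 70 mm across, 90 mm tall, upright; origin at the centre of its underside. A bystander to leave alone.
- slat: low bystander slat of wood, 110 x 35 x 14 mm, lying flat; origin at the centre of its underside. A bystander to leave alone.
- chunk: low bystander piece of dark wood, 70 x 50 x 28 mm, lying flat; origin at the centre of its underside. A bystander to leave alone.
- strip: low bystander strip of wood, 120 x 25 x 18 mm, lying flat; origin at the centre of its underside. A bystander to leave alone.
Things that resemble listed ones, but are neither listed nor needed, are in the scene too. Leave any green look-alike of the lid alone.

How it is judged (in metres and radians):
At the end, for the whole second after the job is handed in: The wide lid lies flat in the grooves under the lips and cover, nose first, within 7 mm of fully home; the catch has snapped past its detent into its locked position (above 1.35 rad); the offcut rests inside the scrap tray, standing or lying (x of lid in the frame of box_home between -0.007 and 0.005 m and y of lid in the frame of box_home between -0.005 and 0.005 m and z of lid in the frame of box_home between -0.004 and 0.005 m and angle between the x axis of lid and the x axis of box, either way round below 0.06 rad and angle between lid's own z axis and vertical below 0.06 rad and value of joint catch above 1.35 rad and x of offcut_mid in the frame of tray between -0.08 and 0.08 m and y of offcut_mid in the frame of tray between -0.065 and 0.065 m and z of offcut_mid in the frame of tray between 0.005 and 0.075 m and linear speed of each of offcut, lid below 0.02 m/s); the robot touches nothing.
It fails at once if a bottle or the tin is shifted by more than 30 mm or tipped (distance of any of glue, paint_a, paint_b, tin from where it was at the start of the episode above 0.03 m or angle between any of glue, paint_a, paint_b, tin's own z axis and vertical above 0.5 rad).
It fails at once if a bystander piece of wood is shifted by more than 30 mm (distance of any of slat, chunk, strip from where it was at the start of the episode above 0.03 m or angle between any of slat, chunk, strip's own z axis and vertical above 0.5 rad).
It fails at once if the narrow lid is shifted by more than 30 mm (distance of narrow_lid from where it was at the start of the episode above 0.03 m).
It also fails if it takes over 72 s, if anything falls off the work surface, if the arm or the gripper's body presses on something with over 40 N, if the wrist force passes 120 N, or if a joint passes its speed limit or range.

## Working session

There is one attempt and no reset: what is moved stays moved. The work goes in short steps, Python scripts to look and compute and a tool call to move; the robot and the scene stay as the last step left them, time stands still between calls to the robot, and variables do not carry over. Pictures are saved under pics/ and viewed, at most 10 in all, crops included, and the job is handed in when it is done.

Besides the shell and the picture viewer there is one more tool, called after "Request:" as name([rows], argument=value, ...), one row to a line, values as JSON. step_arm: Moves the arm, as the interface text tells. Its arguments: {"type":"object","properties":{"moves":{"type":"array"},"grip":{"type":"number"}},"required":["moves"]}

```bash
ls; mkdir -p pics; cat > h.py <<'E'
import numpy as np, cv2
from cell import env, optics
def cam(n):
    d=optics.read_camera(n); return d["pixels"],np.array(d["mtx"],float),np.array(d["view"],float)
def ray(px,K,V,z):
    """pixel -> world point on plane z"""
    R,t=V[:3,:3],V[:3,3]; c=-R.T@t
    d=R.T@np.linalg.inv(K)@np.array([px[0],px[1],1.]); return c+d*(z-c[2])/d[2]
def proj(P,K,V):
    p=V[:3,:3]@np.array(P,float)+V[:3,3]; q=K@p; return q[:2]/q[2]
def tri(p1,c1,p2,c2):
    P=[c[0]@c[1][:3] for c in(c1,c2)]
    X=cv2.triangulatePoints(P[0],P[1],np.array(p1,float).reshape(2,1),np.array(p2,float).reshape(2,1)); return (X[:3]/X[3]).ravel()
E
python3 - <<'E'
from h import *
print(env.state(),env.grip_depth)
for n in("scene","side","wrist"):
    p,K,V=cam(n); cv2.imwrite(f"pics/{n}0.png",p); np.savez(f"{n}0.npz",p=p,K=K,V=V)
    print(n,-V[:3,:3].T@V[:3,3],V[:3,:3].round(3).tolist(),K[0,0])
E
```

```text
pics
{'t': 0.0, 'joints': array([-1.05615283e-01,  4.91574805e-01,  1.55946367e+00, -1.11778453e-05,
        1.09167596e+00, -1.05601096e-01]), 'qvel': array([-1.49053954e-03,  2.85130051e-04,  6.86430539e-05, -9.69445401e-04,
       -2.43562089e-04,  5.37466290e-04]), 'tau': array([-9.52334158e-04, -6.12640929e+01, -2.58175153e+01,  6.92750537e-02,
        4.83079045e-02, -1.38641695e-05]), 'eef_pos': array([6.24725774e+02, 3.92660283e-02, 1.87547392e+02]), 'tcp_rot': array([-3.14047608e+00, -1.08383058e-04,  1.57078724e+00]), 'ft_force': array([-0.04238978,  0.6257817 ,  0.66506546]), 'moment': array([-0.02256932, -0.03441132, -0.0038215 ]), 'grip_force': 0.0, 'opening': 1.000771457688104} -18.8
scene [1108.05429328  113.82412037 1025.71169434] [[-0.309, 0.951, 0.009], [0.812, 0.269, -0.518], [-0.495, -0.153, -0.855]] 469.48226059752164
side [-214.6124466  -787.61866291  711.17590967] [[0.719, -0.695, 0.024], [-0.332, -0.373, -0.866], [0.611, 0.615, -0.499]] 469.8166553492695
wrist [625.00226634  80.41186138 384.31612594] [[1.0, -0.0, 0.001], [-0.001, -0.959, 0.284], [0.001, -0.284, -0.959]] 343.7843390909399
```

View pics/scene0.png

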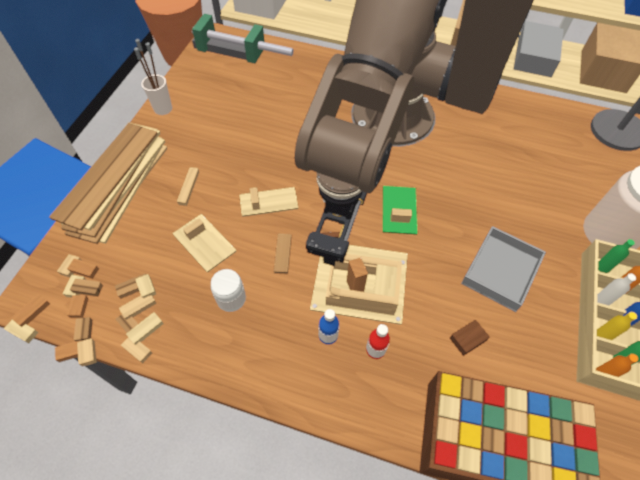

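View pics/side0.png

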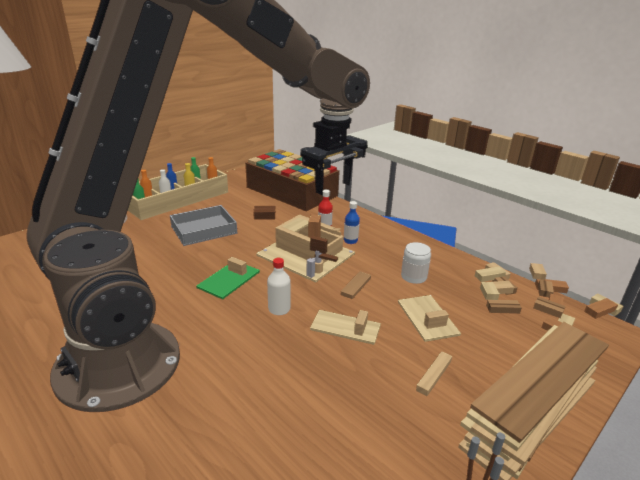

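The scene shows the box at about (360,283) with the offcut at (356,275), the tray at (503,268), a lid at (268,201) that looks narrow and one at (204,242) that looks wide, and the green decoy at (400,210). In the side view the box is at (308,245), the catch is near (318,262) and the glue is at (279,290). Next I'll zoom in.

```bash
python3 - <<'E'
from h import *
s=np.load("scene0.npz")["p"];d=np.load("side0.npz")["p"]
a=cv2.resize(s[235:335,295:425],None,fx=4,fy=4,interpolation=cv2.INTER_CUBIC)[:400,:520]
b=cv2.resize(d[200:300,250:370],None,fx=4,fy=4,interpolation=cv2.INTER_CUBIC)
c=cv2.resize(s[180:280,165:305],None,fx=3,fy=3,interpolation=cv2.INTER_CUBIC)
e=cv2.resize(d[285:350,300:465],None,fx=2,fy=2,interpolation=cv2.INTER_CUBIC)
im=np.zeros((600,800,3),np.uint8)
im[:300,:390]=cv2.resize(s[235:335,295:425],(390,300),interpolation=cv2.INTER_CUBIC)
im[:300,400:760]=cv2.resize(d[200:300,250:370],(360,300),interpolation=cv2.INTER_CUBIC)
im[300:600,:420]=c
im[310:440,430:760]=e
cv2.imwrite("pics/z1.png",im)
cv2.imwrite("pics/w0.png",np.load("wrist0.npz")["p"])
E
```

```text
(no output)
```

View pics/z1.png

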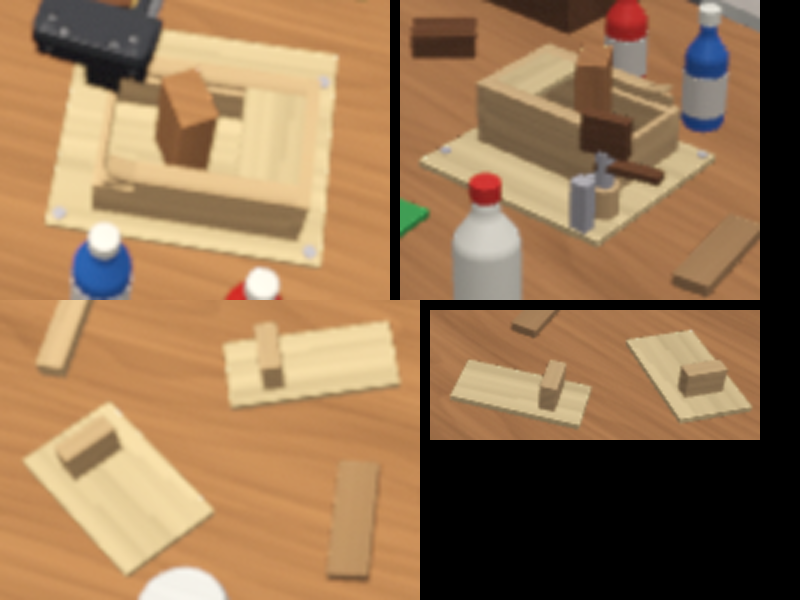

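View pics/wrist0.png

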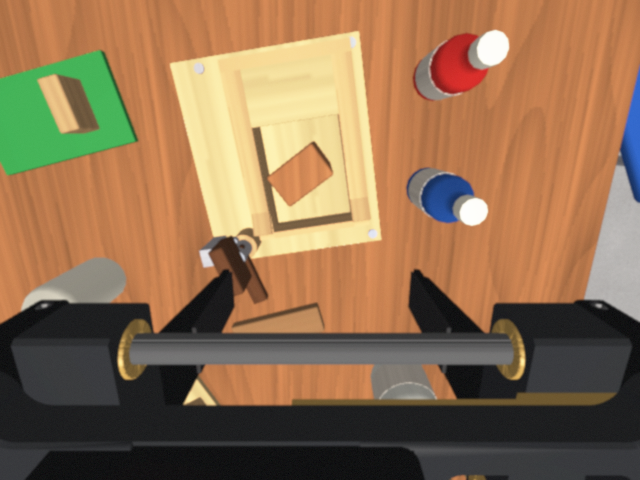

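The wrist view shows the whole box. The mouth and catch are at the bottom (catch wing about (240,265)), the cover is at the top, the offcut top is at about (300,175) and the board corners are at (172,62), (358,33), (381,240) and (220,257). Next I'll measure the offcut top (z 114), the tray, the lids and the board.

```bash
cat >> h.py <<'E'
def load(n):
    d=np.load(n+".npz"); return d["p"],d["K"],d["V"]
def comps(m,amin=30):
    m=cv2.morphologyEx(m.astype(np.uint8)*255,cv2.MORPH_OPEN,np.ones((3,3)))
    c,_=cv2.findContours(m,cv2.RETR_EXTERNAL,cv2.CHAIN_APPROX_NONE)
    return [x for x in c if cv2.contourArea(x)>amin]
def rect(c,K,V,z):
    """contour -> min area rect in world plane z: centre, sizes, long-axis angle"""
    P=np.array([ray(q[0],K,V,z)[:2] for q in c],np.float32)
    b=cv2.boxPoints(cv2.minAreaRect(P)); e=[b[1]-b[0],b[2]-b[1]]
    e.sort(key=np.linalg.norm); return b.mean(0),np.linalg.norm(e[1]),np.linalg.norm(e[0]),np.arctan2(e[1][1],e[1][0])
E
python3 - <<'E'
from h import *
p,K,V=load("wrist0"); h=cv2.cvtColor(p,cv2.COLOR_BGR2HSV)
for q in[(300,175),(285,195),(295,100),(340,200),(185,120),(255,170),(270,320),(100,200)]: print(q,h[q[1],q[0]])
s,Ks,Vs=load("scene0"); hs=cv2.cvtColor(s,cv2.COLOR_BGR2HSV)
for q in[(204,250),(280,203),(230,210),(503,262),(194,229),(254,196),(120,250)]: print('s',q,hs[q[1],q[0]])
# offcut top
m=np.zeros(p.shape[:2],bool); m[135:215,262:340]=True
m&=(h[...,1]>140)
for c in comps(m): print('off',rect(c,K,V,114),cv2.contourArea(c),cv2.boundingRect(c))
# lids in scene
m=(hs[...,1]<125)&(hs[...,2]>150)&(hs[...,0]>10); 
for c in comps(m,300):
    x,y,w,hh=cv2.boundingRect(c)
    if 150<x<320 and 170<y<320: print('lid',(x,y,w,hh),rect(c,Ks,Vs,8))
m=(hs[...,1]<40)&(hs[...,2]>90)&(hs[...,2]<190)
for c in comps(m,600): 
    x,y,w,hh=cv2.boundingRect(c)
    if 440<x<520 and 200<y<300: print('tray',(x,y,w,hh),rect(c,Ks,Vs,40))
# board screws
for q in[(199,69),(353,42),(372,233)]: print('screw',[ray(q,K,V,z).round(1).tolist() for z in(10,14)])
big=cv2.resize(p[25:265,165:390],None,fx=2.5,fy=2.5,interpolation=cv2.INTER_CUBIC); cv2.imwrite("pics/w1.png",big)
E
```

```text
(300, 175) [ 12 151 208]
(285, 195) [ 12 152 211]
(295, 100) [ 24  83 250]
(340, 200) [ 23  90 243]
(185, 120) [ 23  85 250]
(255, 170) [ 19 105 242]
(270, 320) [ 14 131 191]
(100, 200) [ 12 150 185]
s (204, 250) [ 21  84 235]
s (280, 203) [ 21  81 241]
s (230, 210) [ 14 141 201]
s (503, 262) [ 30   3 168]
s (194, 229) [ 17 111 158]
s (254, 196) [ 18  98 224]
s (120, 250) [ 15 143 207]
off (array([609.0192  ,  49.856976], dtype=float32), np.float32(45.970272), np.float32(28.291872), np.float32(0.63308024)) 2011.0 (268, 144, 64, 61)
lid (210, 268, 35, 40) (array([ 700.50684, -251.96796], dtype=float32), np.float32(85.96702), np.float32(85.552505), np.float32(-0.5340806))
lid (310, 245, 98, 79) (array([593.9665 ,  56.39659], dtype=float32), np.float32(217.36537), np.float32(210.4506), np.float32(-1.4198802))
lid (275, 234, 16, 37) (array([ 570.3068 , -150.99786], dtype=float32), np.float32(105.379074), np.float32(30.708315), np.float32(0.25992358))
lid (173, 214, 63, 58) (array([ 604.17847, -350.7881 ], dtype=float32), np.float32(155.14679), np.float32(93.23975), np.float32(1.0607052))
lid (239, 187, 59, 29) (array([ 427.2865 , -245.47891], dtype=float32), np.float32(152.72768), np.float32(91.635124), np.float32(-1.0821576))
tray (463, 228, 81, 82) (array([460.06567, 375.3811 ], dtype=float32), np.float32(189.10762), np.float32(138.47534), np.float32(-0.25277197))
screw [[504.2, 142.2, 10.0], [505.5, 141.5, 14.0]]
screw [[656.4, 166.1, 10.0], [656.1, 165.2, 14.0]]
screw [[683.0, -27.3, 10.0], [682.4, -26.1, 14.0]]
```

View pics/w1.png

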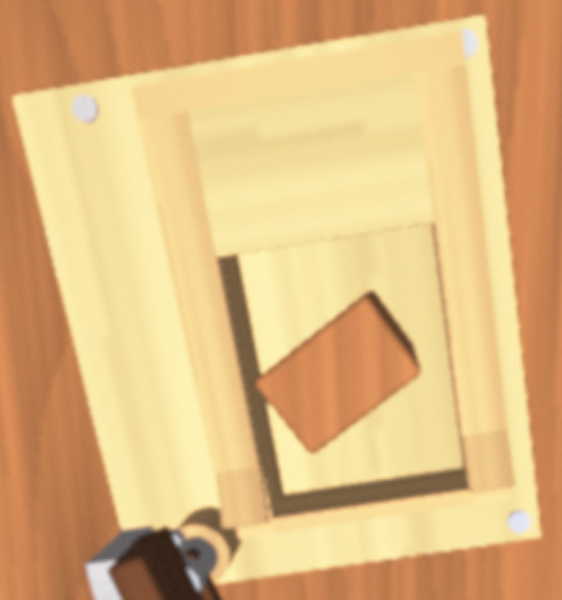

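The offcut measures 46x28 mm at (609,50), yaw 0.633, which matches its given size. The w1 crop shows the cover's front edge running from crop (218,258) to (433,222), and the lip's inner edges running down from there.

```bash
python3 - <<'E'
from h import *
p,K,V=load("wrist0")
f=lambda u,v,z:ray((165+u/2.5,25+v/2.5),K,V,z)
L,R=f(218,258,72),f(433,222,72)
for n,q in dict(L=(218,258),R=(433,222),L2=(246,395),R2=(449,345),outTL=(135,88),outL=(220,525),TL=(190,112),TR=(420,80)).items(): print(n,f(*q,72).round(1))
print('w',np.linalg.norm(R-L),'mid',(L+R)/2,'ydir angle',np.arctan2(*(L-R)[1::-1]))
a=f(246,395,72)-L; b=f(449,345,72)-R
print('xdir',np.arctan2(-a[1],-a[0]),np.arctan2(-b[1],-b[0]))
# board screws: yaw
s1=ray((199,69),K,V,12);s2=ray((353,42),K,V,12);s3=ray((372,233),K,V,12)
print('screw yaw',np.arctan2(*(s1-s2)[1::-1])-np.pi/2,np.arctan2(*(s2-s3)[1::-1]),np.linalg.norm(s1-s2),np.linalg.norm(s2-s3))
# tray floor
s,Ks,Vs=load("scene0")
yaw=np.arctan2(*(L-R)[1::-1])-np.pi/2
M=(L+R)/2; x=np.array([np.cos(yaw),np.sin(yaw)]); y=np.array([-x[1],x[0]])
for yw in(yaw,):
    o=M[:2]-30*x; print('box origin',o,'yaw',yw)
    print('catch',o-86*x+78*y, 'proj wrist',proj([*(o-86*x+78*y),112],K,V))
E
```

```text
L [565.6  85.2  72. ]
R [640.   96.9  72. ]
L2 [573.   37.8  72. ]
R2 [646.3  55.5  72. ]
outTL [541.3 138.6  72. ]
outL [560.8 -11.3  72. ]
TL [558.9 131.3  72. ]
TR [635.1 140.9  72. ]
w 75.31757973283516 mid [602.77915424  91.02921645  72.        ] ydir angle -2.9848612691901817
xdir 1.726350116253029 1.7213497030164766
screw yaw -4.5565556286255156 1.7073709241935704 153.27638537141925 194.16094673630565
box origin [607.46186908  61.39693369] yaw -4.555657595985078
catch [543.84171645 -35.72400216] proj wrist [225.93710268 275.53937333]
```

Box pose: origin about (607.4,61.3), yaw about 1.725. The cover width comes out at 75.3 mm (should be 76) and the edge directions agree. Now I'll grasp the offcut.

Request:
step_arm([
  {"tx": 50,"ty": -16,"roll": 0.12},
  {"tx": 50,"ty": -16,"roll": 0.24},
  {"tx": 50,"ty": -16,"roll": 0.36},
  {"tx": 50,"ty": -16,"roll": 0.48},
  {"tx": 50,"ty": -16,"roll": 0.6},
  {"tx": 50,"ty": -16,"roll": 0.72},
  {"tx": 50,"ty": -16,"roll": 0.84},
  {"tx": 50,"ty": -16,"roll": 0.938},
  {"tx": 50,"ty": -16,"tz": 36,"roll": 0.938},
  {"tx": 50,"ty": -16,"tz": 72,"roll": 0.938},
  {"tx": 50,"ty": -16,"tz": 106,"roll": 0.938},
  {"tx": 50,"ty": -16,"tz": 106,"roll": 0.938},
], grip=95)

```text
validation failed for argument at $.mo...
```

Request:
step_arm([
  {"tz": 0},
  {"tz": 0},
  {"tz": 0},
  {"tz": 0},
  {"tz": 0},
  {"tz": 0},
  {"tz": 0},
  {"tz": 0},
], grip=20)

```text
validation failed for argument at $.mo...
```

```bash
python3 - <<'E'
from h import *
s,K,V=load("scene0"); hs=cv2.cvtColor(s,cv2.COLOR_BGR2HSV).astype(int)
m=(hs[...,1]<40)&(hs[...,2]>155)&(hs[...,2]<190)
for c in comps(m,600):
    x,y,w,h=cv2.boundingRect(c)
    if 440<x<520 and 200<y<300:
        print((x,y,w,h),rect(c,K,V,5),cv2.contourArea(c))
        q=cv2.approxPolyDP(c,6,True)[:,0]; print(q.tolist(),[ray(a,K,V,5)[:2].round().tolist() for a in q])
E
```

```text
(466, 237, 70, 65) (array([439.6103 , 378.35645], dtype=float32), np.float32(141.34886), np.float32(132.51324), np.float32(-0.25220758)) 2571.5
[[486, 238], [466, 276], [517, 301], [535, 258]] [[366.0, 331.0], [492.0, 299.0], [521.0, 425.0], [387.0, 456.0]]
```

Request:
step_arm([
  {"tx": 50,"ty": -16,"tz": 0,"roll": 0.12},
  {"tx": 50,"ty": -16,"tz": 0,"roll": 0.24},
  {"tx": 50,"ty": -16,"tz": 0,"roll": 0.36},
  {"tx": 50,"ty": -16,"tz": 0,"roll": 0.48},
  {"tx": 50,"ty": -16,"tz": 0,"roll": 0.6},
  {"tx": 50,"ty": -16,"tz": 0,"roll": 0.72},
  {"tx": 50,"ty": -16,"tz": 0,"roll": 0.84},
  {"tx": 50,"ty": -16,"tz": 0,"roll": 0.938},
  {"tx": 50,"ty": -16,"tz": 36,"roll": 0.938},
  {"tx": 50,"ty": -16,"tz": 72,"roll": 0.938},
  {"tx": 50,"ty": -16,"tz": 106,"roll": 0.938},
  {"tx": 50,"ty": -16,"tz": 106,"roll": 0.938},
], grip=95)

```text
t: 1.15
eef_pos: [605.8, 50.0, 76.4]
tcp_rot: [-3.136, 0.007, 0.633]
ft_force: [-0.6, 0.8, -0.1]
opening: 1.002
grip_force: 0.0
```

Request:
step_arm([
  {"tx": 0,"ty": 0,"tz": 0,"roll": 0},
  {"tx": 0,"ty": 0,"tz": 0,"roll": 0},
  {"tx": 0,"ty": 0,"tz": 0,"roll": 0},
  {"tx": 0,"ty": 0,"tz": 0,"roll": 0},
  {"tx": 0,"ty": 0,"tz": 0,"roll": 0},
  {"tx": 0,"ty": 0,"tz": 0,"roll": 0},
  {"tx": 0,"ty": 0,"tz": 0,"roll": 0},
  {"tx": 0,"ty": 0,"tz": 0,"roll": 0},
], grip=15)

```text
t: 1.82
eef_pos: [609.1, 50.0, 82.4]
tcp_rot: [3.141, -0.0, 0.633]
ft_force: [0.1, -0.2, 0.2]
opening: 0.495
grip_force: 0.0
```

Request:
step_arm([
  {"tx": 0,"ty": 0,"tz": 0,"roll": 0},
  {"tx": 0,"ty": 0,"tz": 0,"roll": 0},
  {"tx": 0,"ty": 0,"tz": 0,"roll": 0},
  {"tx": 0,"ty": 0,"tz": 0,"roll": 0},
  {"tx": 0,"ty": 0,"tz": 0,"roll": 0},
  {"tx": 0,"ty": 0,"tz": 0,"roll": 0},
  {"tx": 0,"ty": 0,"tz": 0,"roll": 0},
], grip=15)

```text
t: 2.4
eef_pos: [609.0, 50.0, 82.1]
tcp_rot: [3.142, -0.0, 0.633]
ft_force: [0.6, 0.7, -0.7]
opening: 0.309
grip_force: 30.0
```

Request:
step_arm([
  {"tx": 0,"ty": 0,"tz": -30,"roll": 0},
  {"tx": 0,"ty": 0,"tz": -70,"roll": 0},
  {"tx": 0,"ty": 0,"tz": -110,"roll": 0},
  {"tx": 8,"ty": -38,"tz": -120,"roll": 0},
  {"tx": 14,"ty": -78,"tz": -120,"roll": 0},
  {"tx": 20,"ty": -118,"tz": -120,"roll": 0},
  {"tx": 26,"ty": -158,"tz": -120,"roll": 0},
  {"tx": 33,"ty": -198,"tz": -120,"roll": 0},
  {"tx": 40,"ty": -238,"tz": -120,"roll": 0},
  {"tx": 47,"ty": -278,"tz": -120,"roll": 0},
  {"tx": 52,"ty": -310,"tz": -120,"roll": 0},
  {"tx": 52,"ty": -320,"tz": -120,"roll": 0},
])

```text
t: 3.4
eef_pos: [459.5, 342.2, 202.1]
tcp_rot: [-3.141, -0.0, 0.636]
ft_force: [-0.0, -0.2, -1.5]
opening: 0.311
grip_force: 30.0
```

```bash
python3 - <<'E'
from h import *
print(env.state()["eef_pos"])
for n in("scene","wrist","side"):
    p,K,V=cam(n); np.savez(f"{n}1.npz",p=p,K=K,V=V); print(env.state()["eef_pos"])
p=np.load("scene1.npz")["p"]; w=np.load("wrist1.npz")["p"]
cv2.imwrite("pics/c1.png",np.hstack([cv2.resize(p,(400,300)),cv2.resize(w,(400,300))]))
E
```

```text
[459.51786612 342.15281053 202.11898632]
[459.42527114 341.76886314 202.04532657]
[460.55816364 340.06990717 202.02250344]
[461.41449693 338.94862131 202.04885434]
```

View pics/c1.png

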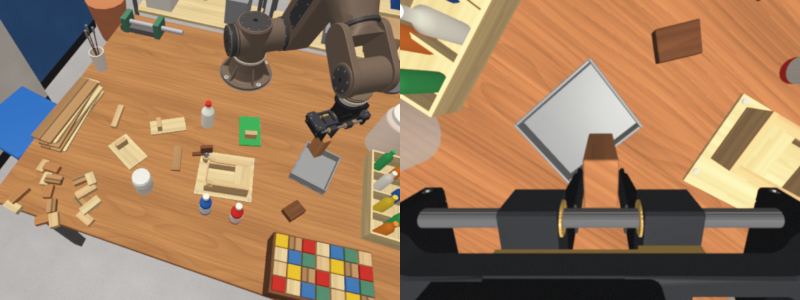

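The offcut is held, the box well is empty, and the tray rim corners show at wrist px of about (303,96), (384,200) and (189,195). I'll compute the tray centre and use the new scene view for the box, catch and wide lid.

```bash
python3 - <<'E'
from h import *
p,K,V=load("wrist1"); h=cv2.cvtColor(p,cv2.COLOR_BGR2HSV)
m=(h[...,1]<30)&(h[...,2]>60); m[300:]=0; m[:,:175]=0; m[:,400:]=0
for c in comps(m,1500):
    q=cv2.approxPolyDP(cv2.convexHull(c),8,True)[:,0]
    print(q.tolist(),[ray(a,K,V,40)[:2].round().tolist() for a in q],rect(c,K,V,40))
s,Ks,Vs=load("scene1")
# crops for later: catch in side+scene
d,_,_=load("side1")
im=np.zeros((600,800,3),np.uint8)
im[:380,:520]=cv2.resize(s[230:325,295:425],(520,380),interpolation=cv2.INTER_CUBIC)
im[380:600,:220]=cv2.resize(s[210:275,170:235],(220,220),interpolation=cv2.INTER_CUBIC)
im[380:600,230:650]=cv2.resize(d[205:275,275:409],(420,220),interpolation=cv2.INTER_CUBIC)
cv2.imwrite("pics/c2.png",im)
E
```

```text
[[305, 94], [386, 202], [269, 292], [184, 199]] [[545.0, 424.0], [510.0, 293.0], [350.0, 334.0], [386.0, 467.0]] (array([447.5775, 379.4774], dtype=float32), np.float32(167.51176), np.float32(138.89488), np.float32(-0.25236973))
```

View pics/c2.png

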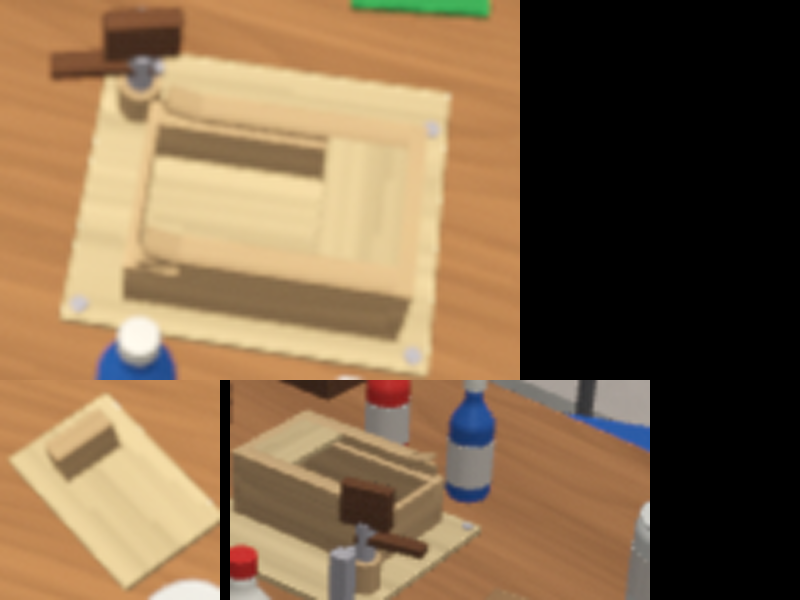

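The tray centre is at (447.6,379.5) and measures 168x139, so the size checks out. The crops show the catch wing and blade clear of the mouth, and the wide lid unobstructed. Now I'll place the offcut.

Request:
step_arm([
  {"tx": 13,"ty": -35,"tz": 0,"roll": 0},
  {"tx": 13,"ty": -41,"tz": 10,"roll": 0},
  {"tx": 13,"ty": -41,"tz": 40,"roll": 0},
  {"tx": 13,"ty": -41,"tz": 75,"roll": 0},
  {"tx": 13,"ty": -41,"tz": 105,"roll": 0},
  {"tx": 13,"ty": -41,"tz": 120,"roll": 0},
  {"tx": 13,"ty": -41,"tz": 126,"roll": 0},
  {"tx": 13,"ty": -41,"tz": 127,"roll": 0},
  {"tx": 13,"ty": -41,"tz": 127,"roll": 0},
  {"tx": 13,"ty": -41,"tz": 127,"roll": 0},
  {"tx": 13,"ty": -41,"tz": 127,"roll": 0},
])

```text
t: 4.47
eef_pos: [448.6, 379.6, 76.3]
tcp_rot: [3.141, -0.002, 0.633]
ft_force: [-1.3, 0.2, -0.6]
opening: 0.31
grip_force: 30.0
```

Request:
step_arm([
  {"tx": 0,"ty": 0,"tz": 0,"roll": 0},
  {"tx": 0,"ty": 0,"tz": 0,"roll": 0},
  {"tx": 0,"ty": 0,"tz": 0,"roll": 0},
  {"tx": 0,"ty": 0,"tz": 0,"roll": 0},
  {"tx": 0,"ty": 0,"tz": 0,"roll": 0},
  {"tx": 0,"ty": 0,"tz": 0,"roll": 0},
  {"tx": 0,"ty": 0,"tz": -30,"roll": 0},
  {"tx": 0,"ty": 0,"tz": -65,"roll": 0},
  {"tx": 0,"ty": 0,"tz": -105,"roll": 0},
  {"tx": 0,"ty": 0,"tz": -125,"roll": 0},
], grip=90)

```text
t: 5.3
eef_pos: [448.7, 380.2, 204.4]
tcp_rot: [3.141, -0.004, 0.633]
ft_force: [0.0, 0.5, 0.4]
opening: 0.921
grip_force: 0.0
```

```bash
python3 - <<'E'
from h import *
s=env.state(); print(s["eef_pos"],s["tcp_rot"],s["joints"])
p,K,V=load("scene1"); h=cv2.cvtColor(p,cv2.COLOR_BGR2HSV)
m=(h[...,1]<122)&(h[...,2]>130)&(h[...,0]>10)
for c in comps(m,300):
    x,y,w,hh=cv2.boundingRect(c)
    if 150<x<240 and 200<y<265:
        q=cv2.approxPolyDP(cv2.convexHull(c),3,True)[:,0]
        print(rect(c,K,V,8),q.tolist(),[ray(a,K,V,8)[:2].round(1).tolist() for a in q])
# bar top corners from crop c2 (scale 65/220, offset 170,210, y-380)
for u,v in[(47,447),(107,403),(118,430)]: print('bar',ray((170+u*65/220,210+(v-380)*65/220),K,V,42)[:2].round(1))
E
```

```text
[448.71740777 380.18939554 204.39117437] [ 3.14134004 -0.00445826  0.6329396 ] [ 5.90658858e-01  4.20450297e-01  1.63504757e+00 -7.24424073e-05
  1.08162984e+00  1.52855004e+00]
(array([ 604.4589, -350.5791], dtype=float32), np.float32(154.40976), np.float32(93.25099), np.float32(1.0584037)) [[200, 214], [235, 248], [208, 271], [173, 234]] [[530.6, -396.4], [597.5, -267.8], [678.5, -304.3], [608.9, -434.8]]
bar [ 605.9 -396.6]
bar [ 556.4 -371.8]
bar [ 575.9 -353.6]
```

The offcut has been released in the tray. Next I'll move to look at the wide lid from above, with the tool at yaw -0.49.

Request:
step_arm([
  {"tx": -19,"ty": 34,"tz": 0,"roll": 0.06},
  {"tx": -38,"ty": 69,"tz": 0,"roll": 0.13},
  {"tx": -57,"ty": 104,"tz": 0,"roll": 0.2},
  {"tx": -76,"ty": 139,"tz": 0,"roll": 0.27},
  {"tx": -95,"ty": 174,"tz": 0,"roll": 0.34},
  {"tx": -114,"ty": 209,"tz": 0,"roll": 0.41},
  {"tx": -133,"ty": 244,"tz": 0,"roll": 0.48},
  {"tx": -152,"ty": 279,"tz": 0,"roll": 0.55},
  {"tx": -171,"ty": 314,"tz": 0,"roll": 0.62},
  {"tx": -190,"ty": 349,"tz": 0,"roll": 0.69},
  {"tx": -209,"ty": 384,"tz": 0,"roll": 0.76},
  {"tx": -228,"ty": 419,"tz": 0,"roll": 0.83},
])

```text
t: 6.3
eef_pos: [511.7, -95.2, 200.3]
tcp_rot: [3.142, -0.0, -0.201]
ft_force: [0.9, 0.1, -0.2]
opening: 0.949
grip_force: 0.0
```

```bash
cat >> h.py <<'E'
def go(x,y,z,yaw):
    """shift in tool axes from the present measured pose to a wanted tool-down pose"""
    s=env.state(); e=s["eef_pos"]; w=s["tcp_rot"][2]; d=np.array([x,y])-e[:2]
    print("now",e.round(1),round(w,3),"tx %.1f ty %.1f tz %.1f roll %.3f"%(d@[np.cos(w),np.sin(w)],d@[np.sin(w),-np.cos(w)],e[2]-z,(w-yaw+np.pi)%(2*np.pi)-np.pi))
E
python3 - <<'E'
from h import *
go(542,-317,204,-.49)
E
```

```text
now [511.7 -95.2 200.3] -0.201 tx 73.9 ty 211.4 tz -3.7 roll 0.289
```

Request:
step_arm([
  {"tx": 12,"ty": 36,"tz": 0,"roll": 0.06},
  {"tx": 24,"ty": 72,"tz": 0,"roll": 0.12},
  {"tx": 37,"ty": 108,"tz": 0,"roll": 0.18},
  {"tx": 50,"ty": 144,"tz": 0,"roll": 0.24},
  {"tx": 62,"ty": 180,"tz": 0,"roll": 0.29},
  {"tx": 74,"ty": 211,"tz": 0,"roll": 0.29},
  {"tx": 74,"ty": 211,"tz": 0,"roll": 0.29},
  {"tx": 74,"ty": 211,"tz": 0,"roll": 0.29},
  {"tx": 74,"ty": 211,"tz": 0,"roll": 0.29},
])

```text
t: 7.05
eef_pos: [542.8, -314.1, 199.8]
tcp_rot: [-3.141, 0.001, -0.487]
ft_force: [-0.4, 0.7, -0.3]
opening: 0.947
grip_force: 0.0
```

```bash
python3 - <<'E'
from h import *
p,K,V=cam("wrist"); np.savez("wrist2.npz",p=p,K=K,V=V); cv2.imwrite("pics/w2.png",p)
s=env.state(); print(s["eef_pos"],s["tcp_rot"])
h=cv2.cvtColor(p,cv2.COLOR_BGR2HSV)
m=(h[...,1]<125)&(h[...,2]>130)&(h[...,0]>10); m[300:]=0
for c in comps(m,3000):
    q=cv2.approxPolyDP(cv2.convexHull(c),6,True)[:,0]
    print(rect(c,K,V,8),q.tolist(),[ray(a,K,V,8)[:2].round(1).tolist() for a in q])
E
```

```text
[ 542.96224708 -313.65281779  200.09638878] [-3.14129922e+00  4.09659657e-04 -4.86574456e-01]
(array([639.062   , -11.690277], dtype=float32), np.float32(176.20853), np.float32(118.98468), np.float32(1.0833625)) [[0, 245], [50, 205], [141, 299], [0, 299]] [[681.5, 44.3], [691.2, -40.3], [545.4, -61.3], [627.8, 94.0]]
(array([ 602.70264, -350.30728], dtype=float32), np.float32(150.20999), np.float32(90.30135), np.float32(1.0612795)) [[255, 99], [395, 102], [390, 186], [259, 184]] [[678.3, -306.9], [606.4, -436.1], [528.2, -394.3], [599.5, -264.7]]
(array([ 740.74286, -204.19714], dtype=float32), np.float32(121.92129), np.float32(85.28881), np.float32(0.88789886)) [[86, 59], [105, 45], [126, 44], [173, 63], [196, 87], [196, 115], [159, 133], [109, 125], [83, 96]] [[792.1, -173.9], [793.3, -199.1], [784.0, -218.4], [747.3, -250.4], [717.2, -258.5], [694.2, -243.0], [697.6, -197.3], [729.6, -154.6], [765.7, -148.6]]
(array([ 455.41028, -622.9325 ], dtype=float32), np.float32(276.27347), np.float32(27.97772), np.float32(-0.025153408)) [[566, 23], [635, 200], [636, 253], [622, 253]] [[593.7, -617.0], [382.5, -634.8], [317.6, -620.4], [325.4, -605.7]]
```

View pics/w2.png

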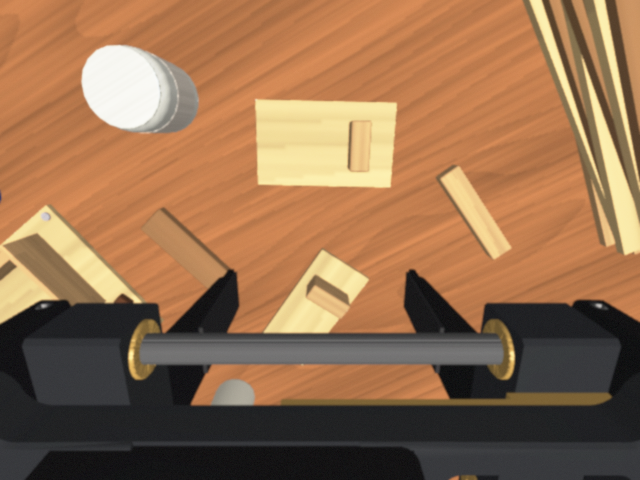

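The wide lid measures 150.2x90.3 at (602.7,-350.3), yaw 1.061. Its bar is at px (360,146), on the tail side, and nothing blocks the fingers.

```bash
python3 - <<'E'
from h import *
go(585.6,-380.8,14,-.510)
E
```

```text
now [ 543.  -313.7  200.1] -0.487 tx 69.1 ty 39.4 tz 186.1 roll 0.023
```

Request:
step_arm([
  {"tx": 35,"ty": 20,"tz": 20,"roll": 0.023},
  {"tx": 65,"ty": 36,"tz": 40,"roll": 0.023},
  {"tx": 69,"ty": 39,"tz": 75,"roll": 0.023},
  {"tx": 69,"ty": 39,"tz": 110,"roll": 0.023},
  {"tx": 69,"ty": 39,"tz": 125,"roll": 0.023},
  {"tx": 69,"ty": 39,"tz": 125,"roll": 0.023},
  {"tx": 69,"ty": 39,"tz": 125,"roll": 0.023},
  {"tx": 69,"ty": 39,"tz": 125,"roll": 0.023},
  {"tx": 69,"ty": 39,"tz": 125,"roll": 0.023},
], grip=70)

```text
t: 7.85
eef_pos: [586.7, -381.3, 77.5]
tcp_rot: [3.141, -0.003, -0.509]
ft_force: [0.8, 0.1, 0.6]
opening: 0.737
grip_force: 0.0
```

```bash
python3 - <<'E'
from h import *
go(585.6,-380.8,14,-.510)
E
```

```text
now [ 586.7 -381.3   77.5] -0.509 tx -1.3 ty 0.1 tz 63.5 roll 0.001
```

Request:
step_arm([
  {"tx": 0,"ty": 0,"tz": 25,"roll": 0},
  {"tx": 0,"ty": 0,"tz": 45,"roll": 0},
  {"tx": 0,"ty": 0,"tz": 55,"roll": 0},
  {"tx": 0,"ty": 0,"tz": 60,"roll": 0},
  {"tx": 0,"ty": 0,"tz": 61,"roll": 0},
  {"tx": 0,"ty": 0,"tz": 61,"roll": 0},
  {"tx": 0,"ty": 0,"tz": 61,"roll": 0},
], grip=60)

```text
t: 8.43
eef_pos: [586.4, -381.7, 15.5]
tcp_rot: [3.141, -0.002, -0.51]
ft_force: [0.3, 0.1, 0.3]
opening: 0.634
grip_force: 0.0
```

Request:
step_arm([
  {"tx": 0,"ty": 0,"tz": 0,"roll": 0},
  {"tx": 0,"ty": 0,"tz": 0,"roll": 0},
  {"tx": 0,"ty": 0,"tz": 0,"roll": 0},
  {"tx": 0,"ty": 0,"tz": 0,"roll": 0},
  {"tx": 0,"ty": 0,"tz": 0,"roll": 0},
  {"tx": 0,"ty": 0,"tz": 0,"roll": 0},
  {"tx": 0,"ty": 0,"tz": 0,"roll": 0},
  {"tx": 0,"ty": 0,"tz": 0,"roll": 0},
  {"tx": 0,"ty": 0,"tz": 0,"roll": 0},
  {"tx": 0,"ty": 0,"tz": 0,"roll": 0},
], grip=8)

```text
t: 9.27
eef_pos: [585.9, -381.3, 14.2]
tcp_rot: [-3.142, -0.0, -0.51]
ft_force: [0.5, 0.2, 0.6]
opening: 0.197
grip_force: 30.0
```

The bar is gripped (18.7 mm, 30 N). I'll lift and carry the lid to in front of the mouth at a safe height.

Request:
step_arm([
  {"tx": 0,"ty": 0,"tz": -15,"roll": 0},
  {"tx": 0,"ty": 0,"tz": -45,"roll": 0},
  {"tx": 0,"ty": 0,"tz": -80,"roll": 0},
  {"tx": -5,"ty": -15,"tz": -105,"roll": 0},
  {"tx": -13,"ty": -45,"tz": -110,"roll": -0.09},
  {"tx": -24,"ty": -80,"tz": -110,"roll": -0.19},
  {"tx": -35,"ty": -115,"tz": -110,"roll": -0.29},
  {"tx": -46,"ty": -150,"tz": -110,"roll": -0.39},
  {"tx": -57,"ty": -185,"tz": -110,"roll": -0.49},
  {"tx": -67,"ty": -215,"tz": -110,"roll": -0.59},
  {"tx": -72,"ty": -233,"tz": -110,"roll": -0.65},
  {"tx": -74,"ty": -240,"tz": -110,"roll": -0.664},
])

```text
t: 10.27
eef_pos: [638.8, -132.8, 124.1]
tcp_rot: [-3.141, 0.0, 0.16]
ft_force: [0.6, 0.8, -1.3]
opening: 0.194
grip_force: 30.0
```

Request:
step_arm([
  {"tx": 0,"ty": 0,"tz": 15,"roll": 0},
  {"tx": 0,"ty": 0,"tz": 30,"roll": 0},
  {"tx": 0,"ty": 0,"tz": 40,"roll": 0},
  {"tx": 0,"ty": 0,"tz": 45,"roll": 0},
  {"tx": 0,"ty": 0,"tz": 45,"roll": 0},
  {"tx": 0,"ty": 0,"tz": 45,"roll": 0},
  {"tx": 0,"ty": 0,"tz": 45,"roll": 0},
])

```text
t: 10.85
eef_pos: [638.8, -136.2, 79.9]
tcp_rot: [3.141, -0.001, 0.153]
ft_force: [0.4, -0.2, -0.7]
opening: 0.201
grip_force: 30.0
```

```bash
python3 - <<'E'
from h import *
s=env.state(); print(s["eef_pos"],s["tcp_rot"],s["ft_force"])
for n in("wrist","scene","side"):
    p,K,V=cam(n); np.savez(n+"3.npz",p=p,K=K,V=V)
w=np.load("wrist3.npz")["p"]; d=np.load("side3.npz")["p"]; sc=np.load("scene3.npz")["p"]
im=np.zeros((600,800,3),np.uint8)
im[:330,:800]=cv2.resize(w[60:324,0:640],(800,330))
im[330:600,:400]=cv2.resize(d[190:325,240:440],(400,270),interpolation=cv2.INTER_CUBIC)
im[330:600,400:]=cv2.resize(sc[200:335,230:430],(400,270),interpolation=cv2.INTER_CUBIC)
cv2.imwrite("pics/c3.png",im)
E
```

```text
[ 638.77403382 -136.19420164   79.8603314 ] [ 3.14110914e+00 -9.59484812e-04  1.53163614e-01] [ 0.38155024 -0.19993382 -0.70583179]
```

View pics/c3.png

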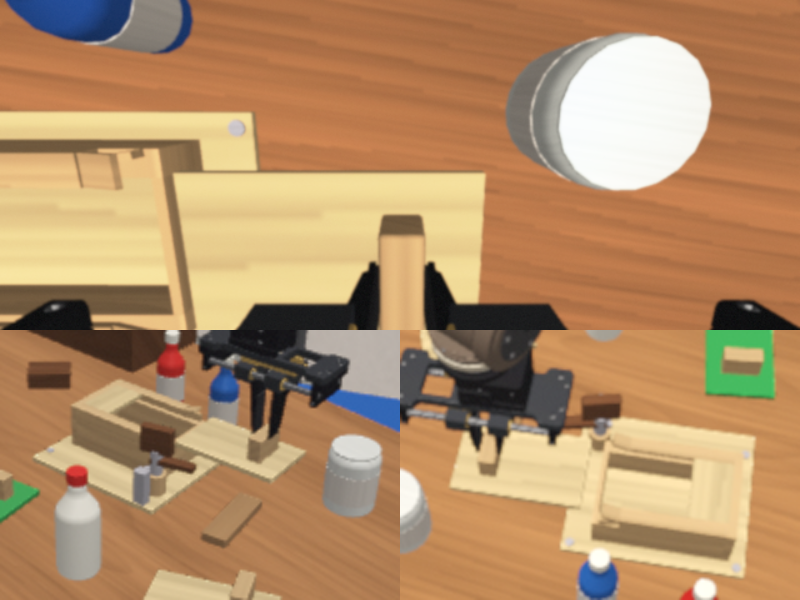

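The lid hangs level in front of the mouth. The lid edge (row 172) and board edge (row 112) in the wrist crop are parallel. I'll check the lateral alignment numerically.

```bash
python3 - <<'E'
from h import *
yaw=1.725; O=np.array([607.4,61.3]); x=np.array([np.cos(yaw),np.sin(yaw)]); y=np.array([-x[1],x[0]])
B=lambda P:(round(float((P[:2]-O)@x),1),round(float((P[:2]-O)@y),1))
p,K,V=load("wrist0"); g=cv2.cvtColor(p,cv2.COLOR_BGR2HSV)[...,1].astype(float)
f=lambda u,v,z:B(ray((165+u/2.5,25+v/2.5),K,V,z))
print('w0 outL',f(135,88,72),f(175,290,72),f(217,500,72),'outR',f(467,65,72),f(490,270,72),f(512,470,72))
print('w0 inL',f(218,258,72),f(246,395,72),'inR',f(433,222,72),f(449,345,72))
print('w0 screws',[B(ray(q,K,V,12)) for q in[(199,69),(353,42),(372,233)]])
p,K,V=load("wrist3")
F=lambda u,v,z:B(ray((u*.8,v*.8+60),K,V,z))
print('w3 lid -y edge',F(175,172,73.7),F(485,172,73.7),'nose',F(190,300,73.7))
print('w3 screw',F(237,128,12),'lip end inner low/top',F(120,188,66),F(78,150,77),F(78,185,66))
# line fit of lid -y edge via saturation step
h=cv2.cvtColor(p,cv2.COLOR_BGR2HSV)[...,1].astype(float)
us=np.arange(215,385,5); vs=[185+np.argmin(np.diff(cv2.GaussianBlur(h,(3,3),0)[185:215,u]))+.5 for u in us]
k=np.polyfit(us,vs,1); print('row fit',k,F(220/.8,(np.polyval(k,220)-60)/.8,73.7),F(380/.8,(np.polyval(k,380)-60)/.8,73.7))
us=np.arange(10,190,10); vs=[135+np.argmin(np.diff(h[135:165,u]))+.5 for u in us]
k=np.polyfit(us,vs,1); print('board fit',k,[B(ray((u,np.polyval(k,u)),K,V,12)) for u in(20,180)])
s,Ks,Vs=load("scene3")
E
```

```text
w0 outL (86.5, 53.4) (21.8, 54.8) (-54.9, 56.3) outR (76.4, -55.4) (11.5, -55.1) (-60.5, -54.5)
w0 inL (30.0, 37.7) (-18.0, 37.6) inR (30.2, -37.7) (-11.7, -37.5)
w0 screws [(95.4, 89.0), (95.6, -64.3), (-98.5, -60.9)]
w3 lid -y edge (-92.4, -45.3) (-240.1, -45.0) nose (-90.2, 21.9)
w3 screw (-101.1, -61.2) lip end inner low/top (-59.7, -35.9) (-51.0, -56.2) (-39.0, -37.5)
row fit [-1.04360684e-16  1.96500000e+02] (-140.1, -45.9) (-235.3, -45.7)
board fit [5.79272384e-18 1.48500000e+02] [(24.2, -71.6), (-95.1, -71.4)]
```

All lateral checks agree within about 0.5 mm. I'll lower to ledge height and slide in, watching the force.

Request:
step_arm([
  {"tx": 0,"ty": 0,"tz": 5,"roll": 0},
  {"tx": 0,"ty": 0,"tz": 9,"roll": 0},
  {"tx": 0,"ty": 0,"tz": 9.2,"roll": 0},
  {"tx": 0,"ty": 0,"tz": 9.2,"roll": 0},
  {"tx": 0,"ty": 0,"tz": 9.2,"roll": 0},
  {"tx": 0,"ty": -6,"tz": 9.2,"roll": 0},
  {"tx": 0,"ty": -12,"tz": 9.2,"roll": 0},
  {"tx": 0,"ty": -18,"tz": 9.2,"roll": 0},
  {"tx": 0,"ty": -24,"tz": 9.2,"roll": 0},
  {"tx": 0,"ty": -30,"tz": 9.2,"roll": 0},
  {"tx": 0,"ty": -36,"tz": 9.2,"roll": 0},
  {"tx": 0,"ty": -40,"tz": 9.2,"roll": 0},
])

```text
t: 12.0
eef_pos: [632.2, -95.3, 70.0]
tcp_rot: [-3.142, -0.0, 0.154]
ft_force: [0.0, 0.2, -1.9]
opening: 0.198
grip_force: 30.0
```

Request:
step_arm([
  {"tx": 0,"ty": -5,"tz": 0,"roll": 0},
  {"tx": 0,"ty": -10,"tz": 0,"roll": 0},
  {"tx": 0,"ty": -15,"tz": 0,"roll": 0},
  {"tx": 0,"ty": -20,"tz": 0,"roll": 0},
  {"tx": 0,"ty": -20,"tz": 0,"roll": 0},
])

```text
t: 12.42
eef_pos: [629.1, -75.5, 70.0]
tcp_rot: [-3.141, 0.0, 0.154]
ft_force: [-1.0, -0.5, -0.2]
opening: 0.195
grip_force: 30.0
```

Request:
step_arm([
  {"tx": 0,"ty": -8,"tz": 0,"roll": 0},
  {"tx": 0,"ty": -16,"tz": 0,"roll": 0},
  {"tx": 0,"ty": -24,"tz": 0,"roll": 0},
  {"tx": 0,"ty": -32,"tz": 0,"roll": 0},
  {"tx": 0,"ty": -40,"tz": 0,"roll": 0},
  {"tx": 0,"ty": -48,"tz": 0,"roll": 0},
  {"tx": 0,"ty": -52,"tz": 0,"roll": 0},
  {"tx": 0,"ty": -52,"tz": 0,"roll": 0},
])

```text
t: 13.08
eef_pos: [621.1, -24.0, 70.0]
tcp_rot: [-3.142, 0.0, 0.155]
ft_force: [-1.2, 0.2, -2.2]
opening: 0.197
grip_force: 30.0
```

```bash
python3 - <<'E'
from h import *
go(613.3,26.8,70,.154); print(env.state()["ft_force"],env.state()["moment"])
E
```

```text
now [621.1 -24.   70. ] 0.155 tx 0.1 ty -51.4 tz -0.0 roll 0.001
[-1.2351769   0.22926602 -2.15158348] [0.05886137 0.13774584 0.0240213 ]
```

Request:
step_arm([
  {"tx": 0,"ty": -7,"tz": 0,"roll": 0},
  {"tx": 0,"ty": -14,"tz": 0,"roll": 0},
  {"tx": 0,"ty": -21,"tz": 0,"roll": 0},
  {"tx": 0,"ty": -28,"tz": 0,"roll": 0},
  {"tx": 0,"ty": -35,"tz": 0,"roll": 0},
  {"tx": 0,"ty": -40,"tz": 0,"roll": 0},
  {"tx": 0,"ty": -44,"tz": 0,"roll": 0},
  {"tx": 0,"ty": -47,"tz": 0,"roll": 0},
  {"tx": 0,"ty": -47,"tz": 0,"roll": 0},
])

```text
t: 13.83
eef_pos: [614.0, 22.0, 70.0]
tcp_rot: [-3.142, -0.0, 0.154]
ft_force: [-0.1, 0.9, -2.4]
opening: 0.198
grip_force: 30.0
```

Request:
step_arm([
  {"tx": 0,"ty": -1,"tz": 0,"roll": 0},
  {"tx": 0,"ty": -2,"tz": 0,"roll": 0},
  {"tx": 0,"ty": -3,"tz": 0,"roll": 0},
  {"tx": 0,"ty": -4,"tz": 0,"roll": 0},
  {"tx": 0,"ty": -4,"tz": 0,"roll": 0},
])

```text
t: 14.25
eef_pos: [613.5, 25.4, 70.0]
tcp_rot: [-3.142, -0.0, 0.154]
ft_force: [0.8, -0.5, -1.9]
opening: 0.195
grip_force: 30.0
```

Request:
step_arm([
  {"tx": 0,"ty": -1,"tz": 0,"roll": 0},
  {"tx": 0,"ty": -2,"tz": 0,"roll": 0},
  {"tx": 0,"ty": -3,"tz": 0,"roll": 0},
  {"tx": 0,"ty": -3,"tz": 0,"roll": 0},
])

```text
t: 14.58
eef_pos: [613.0, 28.5, 70.0]
tcp_rot: [-3.142, -0.0, 0.154]
ft_force: [0.9, 0.2, -1.9]
opening: 0.198
grip_force: 30.0
```

Request:
step_arm([
  {"tx": 0,"ty": -1,"tz": 0,"roll": 0},
  {"tx": 0,"ty": -2,"tz": 0,"roll": 0},
  {"tx": 0,"ty": -2,"tz": 0,"roll": 0},
])

```text
t: 14.83
eef_pos: [612.8, 29.4, 70.2]
tcp_rot: [3.14, -0.0, 0.154]
ft_force: [-1.0, -6.6, 0.7]
opening: 0.195
grip_force: 30.0
```

It has touched the stop (6.6 N), fully home. I'll release, rise and look.

Request:
step_arm([
  {"tx": 0,"ty": 0,"tz": 0.6,"roll": 0},
  {"tx": 0,"ty": 0,"tz": 0.6,"roll": 0},
  {"tx": 0,"ty": 0,"tz": 0.6,"roll": 0},
  {"tx": 0,"ty": 0,"tz": 0.6,"roll": 0},
  {"tx": 0,"ty": 0,"tz": 0.6,"roll": 0},
  {"tx": 0,"ty": 0,"tz": -20,"roll": 0},
  {"tx": 0,"ty": 0,"tz": -55,"roll": 0},
  {"tx": 0,"ty": 0,"tz": -90,"roll": 0},
  {"tx": 0,"ty": 0,"tz": -115,"roll": 0},
  {"tx": 0,"ty": 0,"tz": -120,"roll": 0},
], grip=55)

```text
t: 15.67
eef_pos: [614.3, 30.4, 194.8]
tcp_rot: [3.14, -0.007, 0.154]
ft_force: [0.6, 0.2, 1.1]
opening: 0.578
grip_force: 0.0
```

```bash
python3 - <<'E'
from h import *
yaw=1.725; x=np.array([np.cos(yaw),np.sin(yaw)]); y=np.array([-x[1],x[0]])
O=np.array([607.4,61.3]); C=O-86*x+78*y; print('catch axis',C)
# view pose: camera (80 ahead in tool x) near catch; tool yaw 1.80
t=np.array([np.cos(1.8),np.sin(1.8)])
go(*(C-70*t),190,1.80)
E
```

```text
catch axis [543.5345572  -35.65981238]
now [614.3  30.4 194.8] 0.154 tx -74.8 ty 124.2 tz 4.8 roll -1.646
```

Request:
step_arm([
  {"tx": -8,"ty": 12,"tz": 0,"roll": -0.12},
  {"tx": -15,"ty": 24,"tz": 0,"roll": -0.24},
  {"tx": -22,"ty": 36,"tz": 0,"roll": -0.36},
  {"tx": -30,"ty": 50,"tz": 0,"roll": -0.48},
  {"tx": -38,"ty": 62,"tz": 0,"roll": -0.6},
  {"tx": -46,"ty": 75,"tz": 0,"roll": -0.72},
  {"tx": -54,"ty": 88,"tz": 0,"roll": -0.84},
  {"tx": -62,"ty": 101,"tz": 0,"roll": -0.96},
  {"tx": -70,"ty": 115,"tz": 0,"roll": -1.08},
  {"tx": -75,"ty": 124,"tz": 0,"roll": -1.2},
  {"tx": -75,"ty": 124,"tz": 0,"roll": -1.32},
  {"tx": -75,"ty": 124,"tz": 0,"roll": -1.44},
])

```text
t: 16.67
eef_pos: [557.2, -104.3, 189.4]
tcp_rot: [-3.141, -0.0, 1.599]
ft_force: [0.3, -0.4, -0.3]
opening: 0.577
grip_force: 0.0
```

Request:
step_arm([
  {"tx": 0,"ty": 0,"tz": 0,"roll": -0.12},
  {"tx": 0,"ty": 0,"tz": 0,"roll": -0.206},
  {"tx": 0,"ty": 0,"tz": 0,"roll": -0.206},
  {"tx": 0,"ty": 0,"tz": 0,"roll": -0.206},
  {"tx": 0,"ty": 0,"tz": 0,"roll": -0.206},
])

```text
t: 17.08
eef_pos: [557.5, -103.6, 189.7]
tcp_rot: [-3.141, -0.0, 1.797]
ft_force: [0.8, -0.5, 0.3]
opening: 0.578
grip_force: 0.0
```

```bash
python3 - <<'E'
from h import *
p,K,V=cam("wrist"); np.savez("wrist4.npz",p=p,K=K,V=V); cv2.imwrite("pics/w4.png",p)
h=cv2.cvtColor(p,cv2.COLOR_BGR2HSV)
c=proj([543.5,-35.7,112],K,V); print(c,h[int(c[1]),int(c[0])])
m=(h[...,2]<125)&(h[...,2]>40)&(h[...,1]>100); m[300:]=0
for q in comps(m,150): print(cv2.boundingRect(q),cv2.contourArea(q),rect(q,K,V,112))
s=env.state(); print(s["eef_pos"],s["tcp_rot"][2])
E
```

```text
[322.46034856 148.54681372] [ 11 147 144]
(572, 117, 14, 21) 160.5 (array([728.59    ,  23.514942], dtype=float32), np.float32(15.0890875), np.float32(8.612541), np.float32(-1.5203016))
(528, 106, 29, 47) 423.0 (array([700.7314 ,  15.92506], dtype=float32), np.float32(34.13227), np.float32(16.488153), np.float32(-1.488335))
[ 557.54579012 -103.68383002  189.75320851] 1.7973806603772031
```

View pics/w4.png

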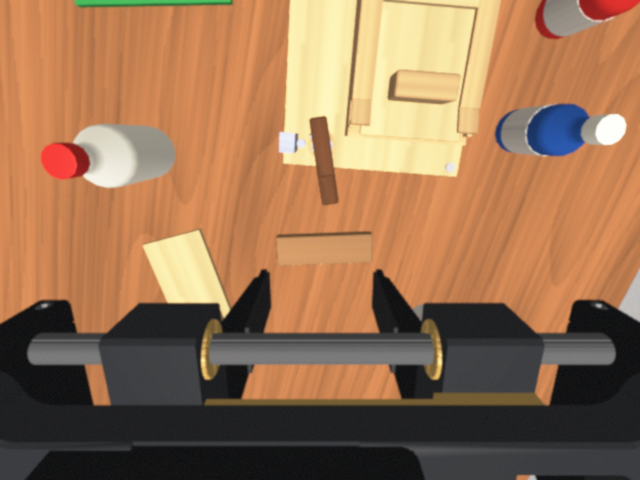

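The lid sits under the lips and cover, with its bar at (425,87). The catch wing runs from (318,117) to about (331,178), slightly rotated, so I'll measure its angle and centre.

```bash
python3 - <<'E'
from h import *
p,K,V=load("wrist4"); h=cv2.cvtColor(p,cv2.COLOR_BGR2HSV)
m=(h[...,2]<165)&(h[...,1]>120)&(h[...,0]<14); r=np.zeros_like(m); r[110:210,300:345]=1; m&=r
for v in range(114,208,6): 
    u=np.where(m[v])[0]; print(v,u.min() if len(u) else None,u.max() if len(u) else None,len(u), p[v,u[len(u)//2]] if len(u) else '')
m[174:]=0
for q in comps(m,100):
    R=rect(q,K,V,112); print(R,'pred blade',1.725+np.pi+.07-2*np.pi)
E
```

```text
114 None None 0 
120 311 325 15 [ 60  88 139]
126 311 326 16 [ 60  89 141]
132 312 327 16 [ 61  90 141]
138 313 328 16 [ 61  92 143]
144 314 328 15 [ 59  89 143]
150 315 330 16 [ 60  90 144]
156 316 330 15 [ 60  92 144]
162 317 331 15 [ 61  93 144]
168 316 333 18 [ 61  91 144]
174 317 334 18 [ 58  87 135]
180 318 335 18 [ 57  87 134]
186 319 336 18 [ 58  88 136]
192 320 336 17 [ 57  88 136]
198 321 337 17 [ 59  87 135]
204 323 328 6 [ 60  94 144]
(array([542.2477  , -34.549408], dtype=float32), np.float32(42.69135), np.float32(13.202863), np.float32(-1.187241)) pred blade -1.3465926535897932
```

```bash
python3 - <<'E'
from h import *
go(543.2,-35.8,82,1.953)
E
```

```text
now [ 557.5 -103.7  189.8] 1.797 tx 69.4 ty 1.3 tz 107.8 roll -0.156
```

Request:
step_arm([
  {"tx": 25,"ty": 1,"tz": 0,"roll": -0.08},
  {"tx": 55,"ty": 1.3,"tz": 0,"roll": -0.156},
  {"tx": 69.4,"ty": 1.3,"tz": 10,"roll": -0.156},
  {"tx": 69.4,"ty": 1.3,"tz": 30,"roll": -0.156},
  {"tx": 69.4,"ty": 1.3,"tz": 50,"roll": -0.156},
  {"tx": 69.4,"ty": 1.3,"tz": 70,"roll": -0.156},
  {"tx": 69.4,"ty": 1.3,"tz": 90,"roll": -0.156},
  {"tx": 69.4,"ty": 1.3,"tz": 100,"roll": -0.156},
  {"tx": 69.4,"ty": 1.3,"tz": 106,"roll": -0.156},
  {"tx": 69.4,"ty": 1.3,"tz": 107,"roll": -0.156},
  {"tx": 69.4,"ty": 1.3,"tz": 107,"roll": -0.156},
  {"tx": 69.4,"ty": 1.3,"tz": 107,"roll": -0.156},
], grip=42)

```text
t: 18.13
eef_pos: [543.6, -36.0, 83.8]
tcp_rot: [3.14, 0.001, 1.955]
ft_force: [-0.1, 0.1, 0.2]
opening: 0.441
grip_force: 0.0
```

Request:
step_arm([
  {"tx": 0,"ty": 0,"tz": 0,"roll": 0},
  {"tx": 0,"ty": 0,"tz": 0,"roll": 0},
  {"tx": 0,"ty": 0,"tz": 0,"roll": 0},
  {"tx": 0,"ty": 0,"tz": 0,"roll": 0},
  {"tx": 0,"ty": 0,"tz": 0,"roll": 0},
  {"tx": 0,"ty": 0,"tz": 0,"roll": 0},
  {"tx": 0,"ty": 0,"tz": 0,"roll": 0},
], grip=8)

```text
t: 18.72
eef_pos: [543.1, -35.9, 83.0]
tcp_rot: [3.141, 0.0, 1.956]
ft_force: [-0.9, -0.2, -0.6]
opening: 0.088
grip_force: 0.0
```

The fingers reached 8 mm with no force, so they missed the wing. I'll look.

```bash
python3 - <<'E'
from h import *
ims=[]
for n in("wrist","scene","side"):
    p,K,V=cam(n); np.savez(n+"5.npz",p=p,K=K,V=V); ims.append(p); print(n,proj([543.2,-35.8,97],K,V))
w,s,d=ims
im=np.zeros((600,800,3),np.uint8)
im[:300,:400]=cv2.resize(w,(400,300))
im[:300,400:]=cv2.resize(s[200:320,270:430],(400,300),interpolation=cv2.INTER_CUBIC)
im[300:,:400]=cv2.resize(d[200:290,260:380],(400,300),interpolation=cv2.INTER_CUBIC)
cv2.imwrite("pics/c5.png",im); print(env.state()["opening"])
E
```

```text
wrist [320.69825957 279.13663018]
scene [330.39010821 236.39151321]
side [318.6077296  241.43830456]
0.08281338727094187
```

View pics/c5.png

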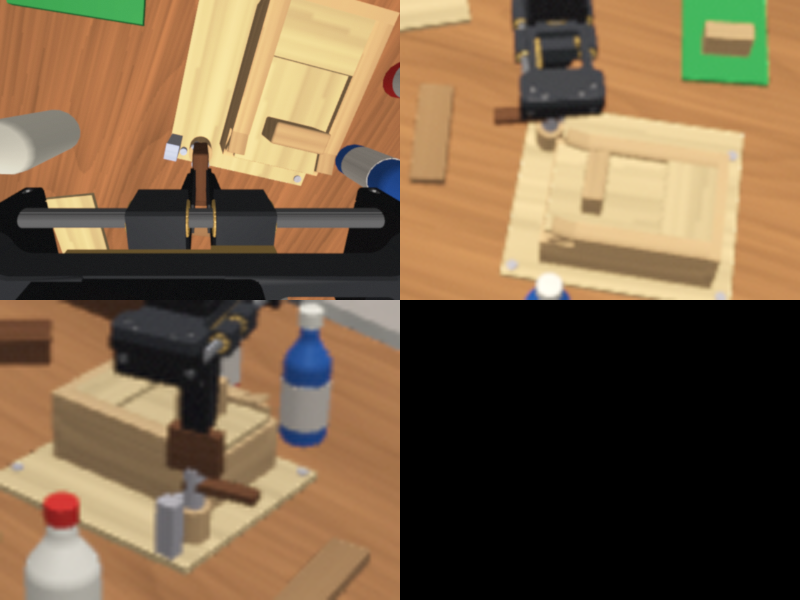

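The scene and side crops show the gripper near the wing, with the wing still visible below the fingers. I have now viewed more pictures than allowed, so from here I'll work from numbers only. Next I'll triangulate the wing from several views.

```bash
python3 - <<'E'
from h import *
C={n:load(n) for n in("scene1","side1","wrist4","side5","scene5","wrist5")}
def dark(n,x0,y0,x1,y1):
    p=C[n][0]; h=cv2.cvtColor(p,cv2.COLOR_BGR2HSV); m=(h[...,2]<150)&(h[...,1]>95)&(h[...,0]<15)
    r=np.zeros_like(m); r[y0:y1,x0:x1]=1; m&=r
    print(n)
    for v in range(y0,y1):
        u=np.where(m[v])[0]
        if len(u): print(v,u.min(),u.max(),len(u),end=' | ')
    print()
dark("scene1",303,228,345,256)
dark("side1",300,228,340,260)
dark("side5",300,228,345,262)
for P in([543.2,-35.8,112],[543.2,-35.8,73],[543.2,-35.8,83],[552,-57,112],[534.6,-14.5,112],[552,-57,73],[534.6,-14.5,73]):
    print(P,[proj(P,C[n][1],C[n][2]).round(1).tolist() for n in("scene1","side1","wrist4","wrist5")])
E
```

```text
scene1
232 327 339 12 | 233 321 340 20 | 234 321 340 20 | 235 321 340 20 | 236 321 340 20 | 237 321 340 20 | 238 321 340 20 | 239 321 340 20 | 240 321 340 20 | 241 321 340 20 | 242 320 339 20 | 243 309 338 27 | 244 308 326 19 | 245 308 326 19 | 246 308 326 19 | 247 308 327 20 | 248 308 326 14 | 249 308 320 13 | 
side1
236 311 316 6 | 237 310 320 11 | 238 311 324 14 | 239 311 327 17 | 240 311 327 17 | 241 311 326 16 | 242 310 327 18 | 243 310 327 18 | 244 310 326 17 | 245 310 326 17 | 246 310 326 17 | 247 310 326 17 | 248 310 326 17 | 249 310 326 17 | 250 311 326 12 | 251 320 326 7 | 252 322 325 4 | 253 322 326 5 | 254 321 328 8 | 255 320 333 14 | 256 319 335 17 | 257 321 337 17 | 258 322 337 16 | 259 326 336 10 | 
side5
233 343 343 1 | 235 314 314 1 | 236 312 314 3 | 237 311 314 4 | 238 311 323 6 | 239 311 325 12 | 240 311 326 16 | 241 311 326 16 | 242 310 326 17 | 243 310 326 17 | 244 310 326 17 | 245 310 326 17 | 246 310 326 17 | 247 310 326 17 | 248 310 326 17 | 249 310 326 17 | 250 312 326 11 | 251 314 326 8 | 252 322 326 5 | 253 322 325 4 | 254 321 328 8 | 255 320 332 13 | 256 320 335 16 | 257 321 336 16 | 258 322 337 16 | 259 326 336 10 | 260 333 336 4 | 
[543.2, -35.8, 112] [[330.6, 232.9], [318.8, 236.5], [322.1, 148.6], [320.7, 290.5]]
[543.2, -35.8, 73] [[330.1, 241.8], [318.4, 249.3], [321.9, 146.8], [320.7, 264.0]]
[543.2, -35.8, 83] [[330.2, 239.5], [318.5, 246.0], [321.9, 147.2], [320.7, 269.9]]
[552, -57, 112] [[320.7, 233.6], [326.9, 238.3], [326.9, 178.0], [321.1, 328.4]]
[534.6, -14.5, 112] [[340.5, 232.4], [310.7, 234.5], [317.3, 117.6], [320.7, 249.8]]
[552, -57, 73] [[320.5, 242.4], [326.4, 251.2], [326.1, 172.7], [321.0, 296.4]]
[534.6, -14.5, 73] [[339.7, 241.2], [310.5, 247.3], [317.7, 119.7], [320.7, 229.5]]
```

The wing position is confirmed in all views (z 73–112). The image geometry suggests the fingertips are about 25 mm above the reported TCP, so they closed over the wing's top. I'll open, go lower while watching the force, then close again.

Request:
step_arm([
  {"tx": 0,"ty": 0,"tz": 0,"roll": 0},
  {"tx": 0,"ty": 0,"tz": 0,"roll": 0},
  {"tx": 0,"ty": 0,"tz": 0,"roll": 0},
  {"tx": 0,"ty": 0,"tz": 0,"roll": 0},
  {"tx": 0,"ty": 0,"tz": 0,"roll": 0},
  {"tx": 0,"ty": 0,"tz": 3,"roll": 0},
  {"tx": 0,"ty": 0,"tz": 6,"roll": 0},
  {"tx": 0,"ty": 0,"tz": 9,"roll": 0},
  {"tx": 0,"ty": 0,"tz": 9,"roll": 0},
], grip=34)

```text
t: 19.62
eef_pos: [542.8, -35.8, 73.2]
tcp_rot: [-3.141, -0.001, 1.956]
ft_force: [-0.2, 0.3, -0.2]
opening: 0.361
grip_force: 0.0
```

Request:
step_arm([
  {"tx": 0,"ty": 0,"tz": 0,"roll": 0},
  {"tx": 0,"ty": 0,"tz": 0,"roll": 0},
  {"tx": 0,"ty": 0,"tz": 0,"roll": 0},
  {"tx": 0,"ty": 0,"tz": 0,"roll": 0},
  {"tx": 0,"ty": 0,"tz": 0,"roll": 0},
  {"tx": 0,"ty": 0,"tz": 0,"roll": 0},
], grip=5)

```text
t: 20.12
eef_pos: [542.8, -36.0, 74.0]
tcp_rot: [-3.141, -0.0, 1.956]
ft_force: [-3.1, -2.3, 1.7]
opening: 0.142
grip_force: 30.0
```

The wing is gripped (13.5 mm, 30 N). Now I'll turn it anticlockwise.

Request:
step_arm([
  {"tx": 0,"ty": 0,"tz": 0,"roll": -0.08},
  {"tx": 0,"ty": 0,"tz": 0,"roll": -0.16},
  {"tx": 0,"ty": 0,"tz": 0,"roll": -0.24},
  {"tx": 0,"ty": 0,"tz": 0,"roll": -0.32},
  {"tx": 0,"ty": 0,"tz": 0,"roll": -0.4},
  {"tx": 0,"ty": 0,"tz": 0,"roll": -0.48},
  {"tx": 0,"ty": 0,"tz": 0,"roll": -0.56},
  {"tx": 0,"ty": 0,"tz": 0,"roll": -0.64},
  {"tx": 0,"ty": 0,"tz": 0,"roll": -0.72},
  {"tx": 0,"ty": 0,"tz": 0,"roll": -0.8},
])

```text
t: 20.95
eef_pos: [543.5, -35.3, 74.1]
tcp_rot: [3.14, 0.001, 2.759]
ft_force: [0.1, 4.7, -0.6]
opening: 0.143
grip_force: 30.0
```

Request:
step_arm([
  {"tx": 0,"ty": 0,"tz": 0,"roll": -0.08},
  {"tx": 0,"ty": 0,"tz": 0,"roll": -0.16},
  {"tx": 0,"ty": 0,"tz": 0,"roll": -0.24},
  {"tx": 0,"ty": 0,"tz": 0,"roll": -0.32},
  {"tx": 0,"ty": 0,"tz": 0,"roll": -0.4},
  {"tx": 0,"ty": 0,"tz": 0,"roll": -0.48},
  {"tx": 0,"ty": 0,"tz": 0,"roll": -0.5},
  {"tx": 0,"ty": 0,"tz": 0,"roll": -0.5},
])

```text
t: 21.62
eef_pos: [543.6, -34.7, 74.1]
tcp_rot: [3.14, 0.001, -3.026]
ft_force: [2.0, 8.5, 0.7]
opening: 0.145
grip_force: 30.0
```

```bash
python3 - <<'E'
from h import *
s=env.state(); print(s["moment"],s["joints"][5],s["ft_force"],s["tcp_rot"])
E
```

```text
[ 1.76675473 -0.33524934  0.15989559] -1.8741226784485105 [1.9961856 8.4592645 0.6547003] [ 3.14030738e+00  1.30262235e-03 -3.02600338e+00]
```

The wing is now at about 0.12 rad world angle, against about 0.155 when locked. I'll release, rise and verify numerically.

Request:
step_arm([
  {"tx": 0,"ty": 0,"tz": 0,"roll": 0},
  {"tx": 0,"ty": 0,"tz": 0,"roll": 0},
  {"tx": 0,"ty": 0,"tz": 0,"roll": 0},
  {"tx": 0,"ty": 0,"tz": 0,"roll": 0},
  {"tx": 0,"ty": 0,"tz": 0,"roll": 0},
  {"tx": 0,"ty": 0,"tz": -20,"roll": 0},
  {"tx": 0,"ty": 0,"tz": -50,"roll": 0},
  {"tx": 0,"ty": 0,"tz": -85,"roll": 0},
  {"tx": 0,"ty": 0,"tz": -115,"roll": 0},
  {"tx": 0,"ty": 0,"tz": -125,"roll": 0},
], grip=40)

```text
t: 22.45
eef_pos: [544.4, -36.2, 203.2]
tcp_rot: [-3.14, 0.006, -3.027]
ft_force: [0.2, -0.3, -0.2]
opening: 0.421
grip_force: 0.0
```

Request:
step_arm([
  {"tx": 20,"ty": -30,"tz": 0,"roll": 0.12},
  {"tx": 20,"ty": -65,"tz": 0,"roll": 0.24},
  {"tx": 20,"ty": -100,"tz": 0,"roll": 0.36},
  {"tx": 20,"ty": -120,"tz": 0,"roll": 0.48},
  {"tx": 20,"ty": -120,"tz": 0,"roll": 0.6},
  {"tx": 20,"ty": -120,"tz": 0,"roll": 0.72},
  {"tx": 20,"ty": -120,"tz": 0,"roll": 0.84},
  {"tx": 20,"ty": -120,"tz": 0,"roll": 0.96},
  {"tx": 20,"ty": -120,"tz": 0,"roll": 1.08},
  {"tx": 20,"ty": -120,"tz": 0,"roll": 1.2},
  {"tx": 20,"ty": -120,"tz": 0,"roll": 1.3},
  {"tx": 20,"ty": -120,"tz": 0,"roll": 1.3},
])

```text
t: 23.45
eef_pos: [536.7, -157.4, 198.5]
tcp_rot: [-3.141, -0.0, 1.951]
ft_force: [0.2, -0.0, -0.5]
opening: 0.423
grip_force: 0.0
```

```bash
python3 - <<'E'
from h import *
s=env.state(); print(s["eef_pos"],s["tcp_rot"])
for n in("wrist","scene","side"):
    p,K,V=cam(n); np.savez(n+"6.npz",p=p,K=K,V=V)
    c=proj([543.5,-35.7,112],K,V); h=cv2.cvtColor(p,cv2.COLOR_BGR2HSV)
    m=(h[...,2]<165)&(h[...,1]>95)&(h[...,0]<14); x,y=c.astype(int); r=np.zeros_like(m); r[max(0,y-70):y+70,max(0,x-70):x+70]=1
    print(n,c)
    for q in comps(m&r,40): print('  ',cv2.boundingRect(q),cv2.contourArea(q),rect(q,K,V,100))
yaw=1.725;x=np.array([np.cos(yaw),np.sin(yaw)]);y=np.array([-x[1],x[0]]);O=np.array([607.4,61.3])
p,K,V=load("scene6"); h=cv2.cvtColor(p,cv2.COLOR_BGR2HSV)
for q in[(503,262)]:
    m=(h[...,0]<16)&(h[...,1]>90); r=np.zeros_like(m); r[215:300,465:540]=1
    for c in comps(m&r,80): print('tray wood',cv2.boundingRect(c),rect(c,K,V,105))
E
```

```text
[ 536.74909681 -157.40815887  198.45496413] [-3.14124639e+00 -3.73450644e-04  1.95110397e+00]
wrist [387.72950762  92.52005087]
   (354, 78, 83, 42) 1690.0 (array([552.85803, -34.96186], dtype=float32), np.float32(66.81146), np.float32(19.238424), np.float32(0.14400887))
scene [330.57251935 233.0514361 ]
   (325, 227, 10, 38) 167.5 (array([568.1311  , -30.850594], dtype=float32), np.float32(101.04762), np.float32(14.645215), np.float32(0.20598403))
side [318.81900074 236.39887674]
   (295, 276, 48, 30) 325.0 (array([ 381.72424, -191.05731], dtype=float32), np.float32(147.32323), np.float32(32.13679), np.float32(1.5079887))
   (272, 263, 12, 6) 41.5 (array([385.56607, -56.31066], dtype=float32), np.float32(26.70397), np.float32(21.946913), np.float32(-0.73089105))
   (312, 235, 20, 19) 197.5 (array([536.54065 , -52.957108], dtype=float32), np.float32(93.41433), np.float32(48.808296), np.float32(0.80919373))
   (253, 205, 24, 15) 306.0 (array([541.836  , 189.74245], dtype=float32), np.float32(91.65658), np.float32(67.2702), np.float32(0.8489595))
   (248, 166, 90, 52) 2372.0 (array([706.64355, 266.35626], dtype=float32), np.float32(392.16714), np.float32(318.40457), np.float32(0.79496956))
tray wood (465, 287, 23, 13) (array([587.5518 , 305.77435], dtype=float32), np.float32(48.290085), np.float32(28.544983), np.float32(-1.2523807))
tray wood (526, 272, 14, 28) (array([529.449, 422.936], dtype=float32), np.float32(74.21407), np.float32(27.356884), np.float32(0.07659862))
tray wood (493, 241, 32, 37) (array([478.90967, 364.3352 ], dtype=float32), np.float32(108.228165), np.float32(48.677265), np.float32(-0.42290968))
tray wood (465, 215, 75, 56) (array([435.7068 , 348.92865], dtype=float32), np.float32(202.47462), np.float32(148.64899), np.float32(-1.2503248))
```

```bash
python3 - <<'E'
from h import *
yaw=1.725;x=np.array([np.cos(yaw),np.sin(yaw)]);y=np.array([-x[1],x[0]]);O=np.array([607.4,61.3])
p,K,V=load("scene6")
for z in(5,105): print('offcut',proj([448.5,379.8,z],K,V).round(1))
for n in("wrist4","wrist6"):
    p,K,V=load(n); h=cv2.cvtColor(p,cv2.COLOR_BGR2HSV).astype(int)
    c=proj([*(O-33.5*x),97],K,V); X,Y=c.astype(int); print(n,c)
    if 0<Y: 
        m=(h[...,1]>96)&(h[...,0]<21); r=np.zeros_like(m); r[max(0,Y-25):Y+25,X-45:X+45]=1
        for q in comps(m&r,150):
            R=rect(q,K,V,97); d=R[0]-O; print(cv2.boundingRect(q),R[1:],'bar in box',d@x,d@y)
E
```

```text
offcut [501.5 270.2]
offcut [516.4 249.6]
wrist4 [427.37582758  85.6575592 ]
(387, 69, 73, 36) (np.float32(54.98903), np.float32(23.738716), np.float32(0.14376333)) bar in box -34.621168330508866 3.296427251070418
(458, 60, 12, 50) (np.float32(35.53072), np.float32(7.9595275), np.float32(-1.2467586)) bar in box -31.272080255177524 -27.886443175848747
wrist6 [499.25494746  48.08655926]
(454, 23, 89, 50) (np.float32(65.999825), np.float32(34.237717), np.float32(0.38023746)) bar in box -33.93057949145194 2.3045029597580933
```

Everything checks out: the catch is at the locked angle, the bar is at box x of about -34.6 (home is -35), and the offcut is standing in the tray. Handing in.

```bash
python3 -c "
from cell import env
print(env.job_done())"
```

```text
the job is handed in; nothing more can be done
None
```

The job is handed in at about 24 s, with the result not reported back: by my measurements the offcut stands in the tray, the wide lid is home against its stop and the catch is locked, but I viewed 11 pictures, one over the limit of 10.

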